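# Post the flat carton through the chute flap

## Task

Each lane of the two-lane posting chute has a carton waiting in front of its hanging flap. Post the flat, labelled one: push it along its lane with the fingers, in under the flap and on over the sill until it drops down the ramp into the tote, then draw the fingers back out so that the flap swings shut behind it. Only push it, do not grip or lift anything, and leave the taller carton and the other things on the bench alone.

Things in the scene. Friction and masses are not known exactly. Their poses are not given: they have to be found in the camera images.
- chute: Two-lane posting chute of grey sheet steel, 392 mm wide, fixed to the bench; place and yaw vary. Origin on the bench top, under the plane of the hanging flaps, midway between the lanes. +x is the posting direction (in through the flaps, away from the robot), +y its left, +z up. Lane centre lines at y = +97 (left) and -97 mm (right). 'Chute x' below means this frame.
- left_mouth (a point): Point on the deck (120 mm above the bench) in the middle of the left lane, in the flap plane (chute x = 0); axes as the chute's. Lanes are 190 mm wide between 30 mm high side walls and a 4 mm divider of the same height. Mouth: 190 mm wide, 150 mm high under the fascia; no post between the two mouths, only the divider.
- right_mouth (a point): The same point of the right lane. The level steel feed deck, slippery (friction about 0.2), runs from chute x = -200 mm (front edge) to the sill at x = +60 mm.
- sill (a point): Middle of the sill edge, on the deck at chute x = 60 mm, y = 0, 120 mm above the bench. From here a polished ramp drops at 45 degrees to x = 125 mm, then at 20 degrees to its lip at x = 195 mm, 29 mm above the bench, in the fixed grey tote behind it (chute x = 170 to 470 mm, y = -200 to 200 mm, walls 170 mm high). Housing: cheeks and hood from x = -2 to 110 mm, hood top 295 mm above the bench.
- flat_carton_centre (a point): Centre of the flat cardboard carton with a plain white label: 110 mm along its x, 155 mm along its y, 30 mm high, about 0.3 kg. It starts flat on the deck in either lane, centre some 115 mm before the flap plane, x axis along the lane within 0.15 rad. It tips off the sill by itself once its centre is past the sill edge (rear face 5 mm or more past the flap plane).
- tall_carton_centre (a point): Centre of the taller cardboard carton without label, 100 mm (x) by 130 mm (y) by 70 mm high, standing on the feed deck in the other lane. Leave it.
- flap_left (a joint): Angle of the aluminium flap over the left (+y) mouth, rad: 0 = hanging shut, grows as its lower edge swings away from the robot, stop at 1.4. Plate 182 mm wide, 140 mm deep, 4 mm thick, 0.2 kg; hinge rod level at chute x = 6 mm, 267 mm above the bench; lower edge 7 mm above the deck. Opens inward only, no latch; light to push (1 to 2 N), its weight shuts it in under a second.
- flap_right (a joint): The same for the flap over the right (-y) lane mouth.
- tape_roll: Clear tape roll, 90 mm across, 48 mm high, lying on the chute's hood; origin under its centre. Leave it.
- drink_can: Drink can, 66 mm across, 115 mm high, on the bench to the left of the chute. Leave it.
- tape_gun: Blue hand tape dispenser lying on the bench to the left of the chute, about 230 mm long, 86 mm high. Leave it.
- pen_cup: Black pen cup with pens, 76 mm across, 145 mm high, on the bench to the right of the chute. Leave it.
- box_knife: Grey safety knife, 170 mm long, 16 mm high, lying on the bench to the right of the chute. Leave it.
Things that resemble listed ones, but are neither listed nor needed, are in the scene too. Of the things that look like the part that bears flat_carton_centre, the largest one is meant.

How it is judged:
By the outcome, as a careful person would: the job done as asked, in the order asked, and still so for the second after the job is handed in, with the robot touching nothing.
It also fails if it takes over 42 s, if anything falls off the work surface, if the arm or the gripper's body presses on something with over 40 N, if the wrist force passes 120 N, or if a joint passes its speed limit or range.

## Robot

A 7-joint arm with a two-finger parallel gripper is mounted at the origin on the work surface. World frame = base frame: x ahead of the robot, y to its left, z up, the work surface at z = 0. Lengths are in m, angles in rad, forces in N, time in s.
With the tool pointing down it reaches from about 0.35 to 0.9 m from the base axis. Payload 7.2 kg.
Tool frame: the origin (TCP) lies midway between the tips of the shut fingers; the grasp point (between the pads) lies env.grip_depth behind it (env.grip_depth is the distance from the TCP to the grasp point, in m); z points along the fingers, y is the line along which they close (so a half turn about z gives the same grasp; the last joint's range is limited). The gripper opens to 88 mm and grips with 3 to 60 N. Pads are 20 mm wide; open, the fingers measure 115 mm over their backs; the gripper's body (75 mm by 178 mm) begins 61 mm behind the grasp point.
Start: joints at [-1.396, 0.411, -0.013, 1.596, 0.006, 1.134, -0.082], TCP at [0.15, 0.607, 0.194] pointing down, gripper open.
Joint ranges: [-2.95, 2.95], [-0.29, 1.99], [-1.47, 1.44], [0.14, 2.54], [-1.03, 4.17], [0.13, 1.85], [-2.86, 2.86]. Speed limits (rad/s): [2.39, 2.39, 3.01, 3.01, 3.14, 3.14, 3.14].

## Interface

Orientations are given as [roll, pitch, yaw] about the fixed x, y, z axes, in that order (R = Rz(yaw) Ry(pitch) Rx(roll)).
In Python, from bench import env, eyes, job_done gives the robot as it stands. The module is installed in compiled form; this text tells all that it offers.
- The arm moves only by the shell command python3 -m jog 'ROWS' [OPENING]. ROWS is JSON, a list of rows, each a list of 4 numbers: the shift along the tool's x, y, z in m, then the turn about the tool's z in rad. A call has 1 to 12 rows; each row shifts and turns the commanded pose from where the row before left it, along the tool's axes as they then stand; what a row does not reach is not made up. A row lasts 1/8 s, in which the tool goes at most 62.5 mm and 10.7 degrees, less where a joint would pass 70% of its speed; a pose out of reach is approached as far as the arm can. A call is refused whole if a number of a shift passes 0.0625 or a number of a turn 0.188, either way. A call with a gripper value outside its range is refused whole. OPENING is the opening, from 0 (shut) to 1 (fully open), set as the call begins (- or left out, the last holds). The fingers move at their own pace and stop on an object; the grip force is fixed at half the most. Time passes only in rows, so rows that do not move let the fingers close. It gives the time, the measured TCP pose, the force, the opening and the grip force at its end, in the units of the state.
- env.sense(): the state, without advancing time (a new reading comes with each control period).
- eyes.capture(name): name is "scene" or "top"; returns a dict with "frame" (400x640x3 uint8, blue, green, red), "depth" (400x640 float32, m along the optical axis (not along the pixel's ray), 0 where there is no reading), "fov_y" (degrees; the focal length in pixels is half the picture's height over the tangent of half this angle, whatever the lens; pixels are square), "cx", "cy" (the principal point, pixels), "rvec" (rotation vector, rad) and "tvec" (3), from world to camera coordinates, as OpenCV has them. Camera axes: x right, y down, z forward; pixel columns grow to the right and rows downward; lengths in m; the calibration is good to about 2 mm. A picture is of the moment at which its call begins.
- job_done(): hands the job in; it is judged then, once.
The state is a dict: "time_s": time; "qpos": joint angles; "joint_vel": joint speeds; "joint_efforts": joint torques, N m; "tool_pos": TCP position; "orientation": TCP orientation; "wrist_force": force on the tool from outside, world axes, zero at the start; "wrist_torque": the same for the moment, N m; "gripper_width": finger opening in m; "finger_force": force on a finger pad.
Only numpy, scipy, OpenCV 4.12 (cv2) and the standard library are available. Lean on these libraries where they do the work, as an engineer would, in place of code of your own. Each camera call takes 0.05 s, during which the arm holds its last target. There are 200 camera calls.

## Working session

There is one attempt and no reset: what is moved stays moved. The work goes in short steps, Python scripts to look and compute and a shell command to move; the robot and the scene stay as the last step left them, time stands still between calls to the robot, and variables do not carry over. Pictures are saved under pics/ and viewed, at most 10 in all, crops included, and the job is handed in when it is done.

```bash
mkdir -p pics; cat > h.py <<'E'
import numpy as np, cv2
from bench import env, eyes
def cap(n):
    c=eyes.capture(n); f=200/np.tan(np.radians(c["fov_y"])/2)
    c["K"]=np.array([[f,0,c["cx"]],[0,f,c["cy"]],[0,0,1]]); c["R"]=cv2.Rodrigues(np.array(c["rvec"],float))[0]; c["t"]=np.array(c["tvec"],float).ravel(); return c
def ray(c,u,v,z):
    d=c["R"].T@np.linalg.inv(c["K"])@np.array([u,v,1.]); o=-c["R"].T@c["t"]; return o+d*(z-o[2])/d[2]
def cloud(c):
    v,u=np.mgrid[:400,:640]; d=c["depth"]; K=c["K"]
    p=np.stack([(u-K[0,2])/K[0,0]*d,(v-K[1,2])/K[1,1]*d,d],-1)
    return (p-c["t"])@c["R"]
E
python3 - <<'E'
from h import *
for n in("scene","top"):
    c=cap(n); cv2.imwrite(f"pics/{n}0.png",c["frame"]); print(n,c["fov_y"],c["cx"],c["cy"],-c["R"].T@c["t"])
    np.savez(f"{n}0.npz",frame=c["frame"],P=cloud(c),K=c["K"],R=c["R"],t=c["t"],depth=c["depth"])
s=env.sense(); print(s); print(env.grip_depth)
E
```

```text
scene 52.44881906878441 309.347885115833 203.31554338632918 [0.83568072 0.06292637 1.32636637]
top 50.25588643261473 314.69083788210503 200.26902474265358 [0.25256157 0.01469594 1.18725267]
{'time_s': 0.1, 'qpos': array([-1.39616744,  0.41183035, -0.01271141,  1.59692927,  0.00559634,
        1.13430511, -0.08219776]), 'joint_vel': array([ 7.44106155e-05, -1.60419014e-03,  1.12341593e-03, -3.33390559e-03,
       -8.71278212e-04, -4.71272428e-04,  7.73723773e-05]), 'joint_efforts': array([ 3.32413707e-03, -5.89104688e+01,  6.44008331e-01, -2.91717696e+01,
       -5.38243458e-02,  1.45397522e-02,  7.24484426e-05]), 'tool_pos': array([0.15020265, 0.60618203, 0.19279943]), 'orientation': array([-3.14015949e+00,  9.81274310e-05,  2.89878802e+00]), 'wrist_force': array([ 0.48929767, -0.14130188,  0.94842105]), 'wrist_torque': array([-0.02699566,  0.00882508,  0.02469864]), 'finger_force': 0.0, 'gripper_width': 0.08781461571147707}
0.0187
```

View pics/scene0.png

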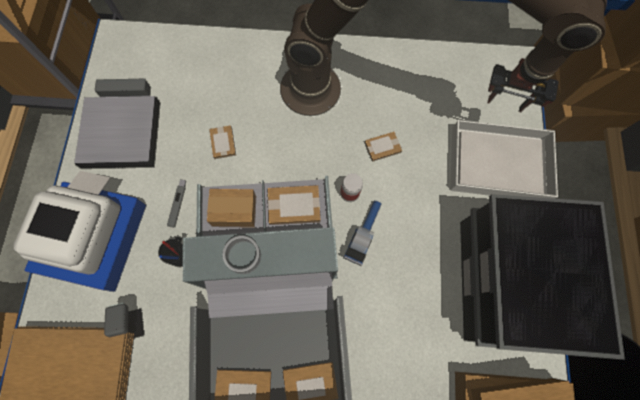

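View pics/top0.png

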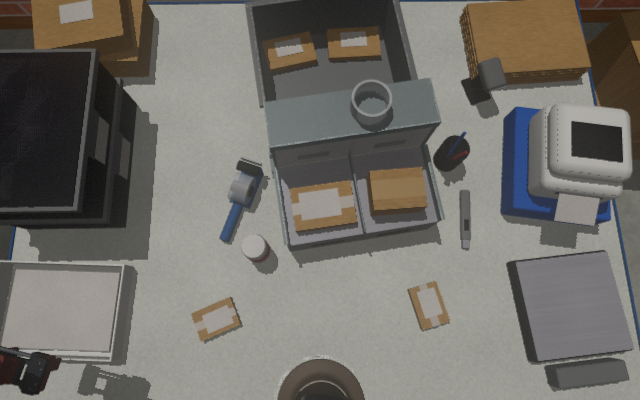

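The top view shows the left lane at (322,205) with a flat labelled carton. The right lane at (397,190) holds the tall unlabelled one.

These could be taken for the target (top-view pixels):
- Lane carton at (322,205).
- Small labelled cartons on the bench at (217,319) and (428,305).
- Labelled cartons in the tote at (290,50) and (355,43).
- Box at the upper left, (75,15).

I choose the one on the deck at (322,205). Next I measure the chute, the carton and the gripper's shape.

```bash
python3 - <<'E'
from h import *
c=dict(np.load("top0.npz")); P=c["P"]; f=c["frame"]; ok=c["depth"]>0
s=dict(np.load("scene0.npz"))
def rect(P,m,n):
    m=m.astype(np.uint8); k,l,st,_=cv2.connectedComponentsWithStats(m); i=1+np.argmax(st[1:,4]); q=P[l==i]
    r=cv2.minAreaRect(q[:,:2].astype(np.float32)*1000); print(n,len(q),np.round(r[0],1),np.round(r[1],1),round(r[2],2),"z",np.round(np.percentile(q[:,2],[5,50,95]),4)); return l==i
for nm,d in(("top",c),("scene",s)):
    Q=d["P"]; g=d["depth"]>0; z=Q[...,2]
    rect(Q,g&(abs(z-.295)<.008)&(abs(Q[...,1])<.35)&(Q[...,0]<1.0),nm+" hood")
    hsv=cv2.cvtColor(d["frame"],cv2.COLOR_BGR2HSV)
    reg=g&(abs(z-.150)<.012)&(Q[...,0]<.8)&(Q[...,0]>.2)&(abs(Q[...,1])<.3)
    brown=(hsv[...,0]>5)&(hsv[...,0]<25)&(hsv[...,1]>70)
    wh=(hsv[...,1]<45)&(hsv[...,2]>190)
    m=reg&(brown|wh); rect(Q,m,nm+" flat")
    rect(Q,g&(abs(z-.19)<.01)&brown&(abs(Q[...,1])<.3)&(Q[...,0]<.8),nm+" tall")
    # gripper shape in tool frame
    e=env.sense(); yaw=e["orientation"][2]; T=e["tool_pos"]
    from scipy.spatial.transform import Rotation as Ro
    L=(Q-T)@Ro.from_euler("xyz",e["orientation"]).as_matrix()
    for a in np.arange(-.01,-.3,-.02):
        w=g&(L[...,2]<a)&(L[...,2]>a-.02)&(abs(L[...,0])<.15)&(abs(L[...,1])<.15)
        if w.sum()>3: print(round(a,3),w.sum(),np.round([L[w][:,0].min(),L[w][:,0].max(),L[w][:,1].min(),L[w][:,1].max()],3))
cv2.imwrite("pics/crop1.png",cv2.resize(f[70:260,240:460],None,fx=3.4,fy=3.0))
b=s["frame"][20:130,440:620]; cv2.imwrite("pics/crop2.png",cv2.resize(b,None,fx=4,fy=4,interpolation=cv2.INTER_CUBIC))
E
```

```text
top hood 6698 [674.1 -79.5] [114.9 393.2] 8.37 z [0.2914 0.2943 0.297 ]
top flat 760 [456.8 -19.2] [ 41.4 154.3] 7.6 z [0.1453 0.1493 0.1525]
top tall 2181 [ 521.6 -195.9] [100.8 131.7] 3.68 z [0.1862 0.1895 0.1925]
-0.01 5 [-0.01   0.005 -0.05   0.048]
-0.03 83 [-0.011  0.012 -0.056  0.051]
-0.05 31 [-0.011  0.012 -0.056  0.047]
-0.07 8 [-0.009 -0.004  0.041  0.045]
-0.09 8 [-0.031  0.018 -0.082 -0.075]
-0.11 300 [-0.033  0.033 -0.084  0.021]
-0.13 474 [-0.033  0.034 -0.092  0.003]
-0.15 829 [-0.033  0.033 -0.092 -0.002]
-0.17 163 [-0.032  0.02  -0.044 -0.032]
-0.19 98 [-0.032  0.002 -0.045 -0.03 ]
scene hood 5612 [674.4 -77.9] [113.7 392.4] 8.37 z [0.2918 0.295  0.2982]
scene flat 453 [526.4  -7.2] [ 42.1 153.2] 7.07 z [0.1444 0.1501 0.1542]
scene tall 1516 [ 521.9 -194.3] [101.2 131.5] 4.05 z [0.186  0.1902 0.1939]
-0.03 52 [-0.014  0.012 -0.052  0.055]
-0.05 49 [-0.014  0.012 -0.053  0.055]
-0.07 45 [-0.014  0.014 -0.054  0.057]
-0.09 17 [-0.028  0.01   0.046  0.08 ]
-0.11 233 [-0.037  0.025 -0.08   0.082]
-0.13 406 [-0.036  0.034 -0.088  0.09 ]
-0.15 691 [-0.036  0.033 -0.089  0.09 ]
-0.17 60 [-0.032  0.019 -0.041  0.018]
-0.19 242 [-0.039  0.033 -0.041  0.035]
-0.21 92 [-0.04   0.001 -0.04   0.038]
-0.23 224 [-0.044  0.019 -0.04   0.04 ]
-0.25 206 [-0.042  0.011 -0.038  0.031]
-0.27 206 [-0.041  0.013 -0.038  0.031]
-0.29 221 [-0.041  0.01  -0.038  0.032]
```

View pics/crop1.png

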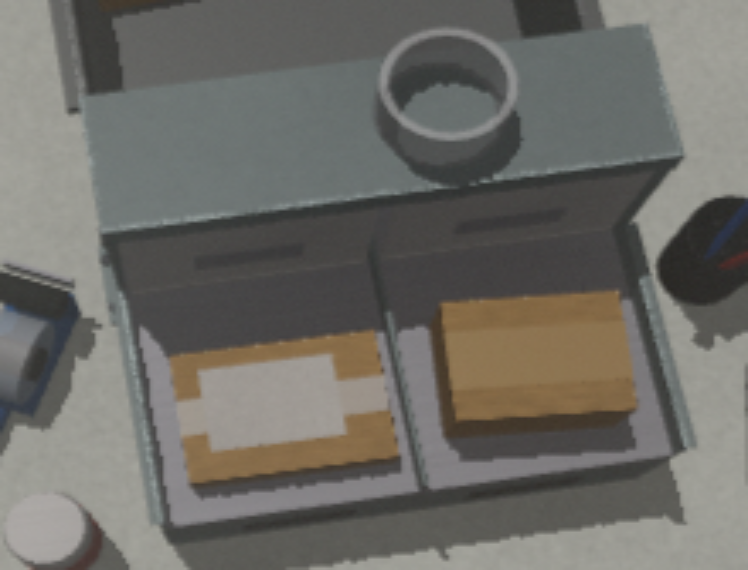

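View pics/crop2.png

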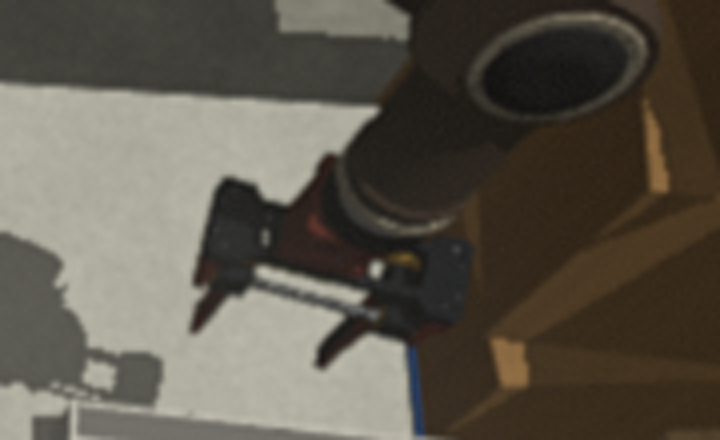

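The crop confirms it: the carton in the left lane is flat with a plain white label, and the one in the right lane is taller with only brown tape. With the tool vertical, the gripper's body (half-depth 37 mm) would hit the fascia before the fingers got far enough in, so I need a forward tilt. I'll test whether running joint 6 into its limit, high up in free space, tilts the tool.

```bash
python3 -m jog '[[0,0,-0.06,0],[0,0,-0.06,0],[0,0,-0.06,0],[0,0,-0.06,0],[0,0,-0.06,0],[0,0,-0.06,0],[0,0,-0.06,0],[0,0,-0.06,0]]'; python3 -c "
from h import *;s=env.sense();print(s['qpos'],s['orientation'])"
```

```text
time_s: 1.1
tool_pos: [0.1447, 0.5836, 0.5887]
orientation: [3.03, 0.0, 2.898]
wrist_force: [-0.1, 1.2, -0.6]
gripper_width: 0.0876
finger_force: 0.0
[-1.65814075  0.26309059  0.37813047  0.93038226 -0.10355919  1.85250152
 -0.004361  ] [3.03007605e+00 4.50184077e-05 2.89813741e+00]
```

```bash
python3 -m jog '[[0,0,0.06,0],[0,0,0.06,0],[0,0,0.03,0]]'; python3 -c "
from h import *;s=env.sense();print(s['qpos'],s['orientation'])"
```

```text
time_s: 1.48
tool_pos: [0.1481, 0.5985, 0.4353]
orientation: [3.035, -0.0, 2.899]
wrist_force: [-0.2, 0.3, 1.0]
gripper_width: 0.0879
finger_force: 0.0
[-1.67992295  0.22742084  0.3517171   1.32137477 -0.0766964   1.49995336
 -0.01142226] [ 3.03536235e+00 -1.05872015e-04  2.89871597e+00]
```

The tilt persists in the command. Now I move round towards the chute's azimuth, staying high.

```bash
python3 -m jog '[[-0.035,-0.033,-0.005,0],[-0.035,-0.033,-0.005,0],[-0.035,-0.033,-0.005,0],[-0.035,-0.033,-0.005,0],[-0.035,-0.033,-0.005,0],[-0.035,-0.033,-0.005,0],[-0.035,-0.033,-0.005,0],[-0.035,-0.033,-0.005,0]]'; python3 -c "
from h import *;s=env.sense();print(s['qpos'],s['orientation'])"
```

```text
time_s: 2.48
tool_pos: [0.3568, 0.2715, 0.4495]
orientation: [3.031, -0.001, 2.898]
wrist_force: [0.8, 0.5, -0.2]
gripper_width: 0.0881
finger_force: 0.0
[-1.4055528  -0.14197418  0.61152676  1.6326636   0.0245517   1.5301047
  0.53261076] [ 3.03074745e+00 -7.08190732e-04  2.89816704e+00]
```

```bash
python3 -m jog '[[-0.035,-0.033,-0.005,-0.05],[-0.035,-0.035,-0.005,-0.05],[-0.035,-0.037,-0.005,-0.05],[-0.033,-0.038,-0.005,-0.05],[-0.031,-0.039,-0.005,-0.05],[-0.029,-0.04,-0.005,-0.05],[-0.028,-0.041,-0.005,-0.05],[-0.025,-0.042,-0.005,-0.039]]'; python3 -c "
from h import *;s=env.sense();print(s['qpos'],s['orientation'])"
```

```text
time_s: 3.48
tool_pos: [0.5869, -0.0523, 0.4598]
orientation: [3.039, 0.04, -2.996]
wrist_force: [-0.1, 1.5, -0.3]
gripper_width: 0.0879
finger_force: 0.0
[-0.67236116  0.38283612  1.16002693  1.2691337  -0.46209364  1.72376865
  2.11362002] [ 3.039236    0.03999349 -2.99565574]
```

```bash
cat > st.py <<'E'
from h import *
from scipy.spatial.transform import Rotation as Ro
s=env.sense(); R=Ro.from_euler("xyz",s["orientation"]).as_matrix()
print("q",np.round(s["qpos"],3)); yaw=.146; ca,sa=np.cos(yaw),np.sin(yaw); C=np.array([[ca,sa,0],[-sa,ca,0],[0,0,1]])
M=np.array([.6067,.0094,.12])
print("TCP in left mouth frame mm",np.round(C@(s["tool_pos"]-M)*1000,1)); print("tool axes (cols) in chute\n",np.round(C@R,3))
E
python3 -m jog '[[0,0,-0.05,0],[0,0,-0.05,0],[0,0,-0.05,0],[0,0,-0.05,0]]';python3 st.py
```

```text
time_s: 3.98
tool_pos: [0.5878, -0.0672, 0.5047]
orientation: [3.018, -0.019, -2.995]
wrist_force: [0.6, -0.2, -1.0]
gripper_width: 0.0879
finger_force: 0.0
q [-0.108  0.325  0.341  1.044 -0.225  1.847  1.88 ]
TCP in left mouth frame mm [-29.9 -73.1 384.7]
tool axes (cols) in chute
 [[-1.     0.002 -0.019]
 [-0.001  0.992  0.124]
 [ 0.019  0.124 -0.992]]
```

```bash
python3 -m jog '[[0,0,-0.05,0],[0,0,-0.05,0],[0,0,-0.05,0],[0,0,-0.05,0]]';python3 st.py
```

```text
time_s: 4.47
tool_pos: [0.5667, -0.0764, 0.5853]
orientation: [3.046, 0.117, -3.01]
wrist_force: [0.4, -0.1, 0.6]
gripper_width: 0.0878
finger_force: 0.0
q [ 0.184  0.223 -0.073  0.975 -0.11   1.852  1.786]
TCP in left mouth frame mm [-52.1 -79.1 465.3]
tool axes (cols) in chute
 [[-0.993  0.003  0.117]
 [ 0.014  0.995  0.094]
 [-0.117  0.095 -0.989]]
```

```bash
python3 -m jog '[[0,0,-0.06,0],[0,0,-0.06,0],[0,0,-0.06,0],[0,0,-0.06,0],[0,0,-0.06,0],[0,0,-0.06,0]]';python3 st.py
```

```text
time_s: 5.22
tool_pos: [0.4868, -0.0867, 0.7317]
orientation: [3.105, 0.39, -3.028]
wrist_force: [-0.1, -0.4, -0.0]
gripper_width: 0.0881
finger_force: 0.0
q [ 0.483  0.011 -0.288  0.913 -0.155  1.853  1.816]
TCP in left mouth frame mm [-132.7  -77.7  611.7]
tool axes (cols) in chute
 [[-0.924  0.018  0.381]
 [ 0.03   0.999  0.025]
 [-0.38   0.034 -0.924]]
```

```bash
python3 -m jog '[[0,0,-0.06,0],[0,0,-0.06,0],[0,0,-0.06,0]]';python3 st.py
```

```text
time_s: 5.6
tool_pos: [0.4482, -0.0845, 0.7769]
orientation: [3.136, 0.48, -3.025]
wrist_force: [0.8, 0.5, 0.6]
gripper_width: 0.0875
finger_force: 0.0
q [-0.05  -0.105  0.203  0.928 -0.115  1.852  1.788]
TCP in left mouth frame mm [-170.5  -69.9  656.9]
tool axes (cols) in chute
 [[-0.887  0.027  0.462]
 [ 0.026  1.    -0.007]
 [-0.462  0.005 -0.887]]
```

Tilt is now 27° straight along the lane, enough to clear the fascia. Now I descend behind the carton.

```bash
python3 -m jog '[[0.028,0.005,0.045,0],[0.028,0.005,0.045,0],[0.028,0.005,0.045,0],[0.028,0.005,0.045,0],[0.028,0.005,0.045,0],[0.028,0.005,0.045,0],[0.028,0.005,0.045,0],[0.028,0.005,0.045,0],[0.028,0.005,0.045,0],[0.028,0.005,0.045,0]]';python3 st.py
```

```text
time_s: 6.85
tool_pos: [0.4312, -0.0491, 0.2809]
orientation: [3.124, 0.449, -3.02]
wrist_force: [0.8, -1.4, -0.1]
gripper_width: 0.0878
finger_force: 0.0
q [ 0.469 -0.269 -0.278  2.214 -0.317  0.783  2.063]
TCP in left mouth frame mm [-182.1  -32.4  160.9]
tool axes (cols) in chute
 [[-0.901  0.016  0.434]
 [ 0.022  1.     0.008]
 [-0.434  0.016 -0.901]]
```

```bash
python3 -m jog '[[0.018,0.008,0.028,0],[0.018,0.008,0.028,0],[0.018,0.008,0.028,0]]';python3 st.py
```

```text
time_s: 7.22
tool_pos: [0.4161, -0.0251, 0.1829]
orientation: [3.123, 0.449, -3.02]
wrist_force: [1.0, 0.6, -0.9]
gripper_width: 0.0875
finger_force: 0.0
q [ 0.431 -0.189 -0.349  2.408 -0.355  0.497  2.048]
TCP in left mouth frame mm [-193.6   -6.4   62.9]
tool axes (cols) in chute
 [[-0.901  0.016  0.435]
 [ 0.022  1.     0.008]
 [-0.434  0.016 -0.901]]
```

```bash
python3 -m jog '[[0.011,0,0.023,0],[0.011,0,0.023,0],[0,0,0,0]]';python3 st.py; python3 - <<'E'
from h import *
c=cap("top"); cv2.imwrite("pics/top1.png",cv2.resize(c["frame"][70:270,220:460],None,fx=3,fy=3))
E
```

```text
time_s: 7.6
tool_pos: [0.4149, -0.024, 0.131]
orientation: [3.121, 0.445, -3.02]
wrist_force: [-0.2, 0.6, 0.6]
gripper_width: 0.0878
finger_force: 0.0
q [ 0.408 -0.083 -0.363  2.482 -0.384  0.322  2.076]
TCP in left mouth frame mm [-194.6   -5.1   11. ]
tool axes (cols) in chute
 [[-0.902  0.016  0.431]
 [ 0.022  1.     0.01 ]
 [-0.43   0.018 -0.903]]
```

View pics/top1.png

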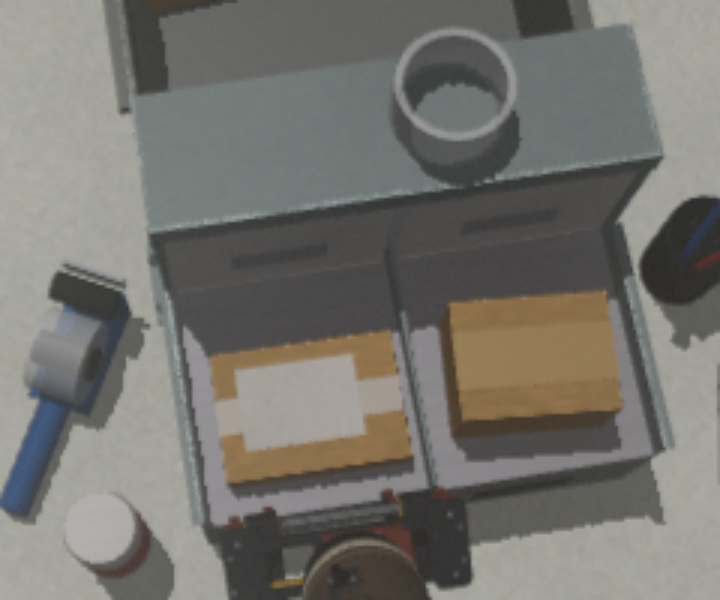

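The fingers are behind the carton's rear face, around crop (320,500), and nothing has been disturbed. Pushing along the lane.

```bash
python3 -m jog '[[-0.0175,0,0.0084,0],[-0.0175,0,0.0084,0],[-0.0175,0,0.0084,0],[-0.0175,0,0.0084,0],[-0.0175,0,0.0084,0],[-0.0175,0,0.0084,0],[-0.0175,0,0.0084,0],[-0.0175,0,0.0084,0]]';python3 st.py; python3 - <<'E'
from h import *
c=cap("top"); cv2.imwrite("pics/top2.png",cv2.resize(c["frame"][40:270,220:460],None,fx=2.5,fy=2.5))
E
```

```text
time_s: 8.65
tool_pos: [0.5715, -0.0047, 0.1338]
orientation: [3.123, 0.449, -3.02]
wrist_force: [-0.1, -0.7, 0.0]
gripper_width: 0.0881
finger_force: 0.0
q [ 0.272  0.191 -0.346  2.188  0.053  0.326  1.596]
TCP in left mouth frame mm [-36.9  -8.9  13.8]
tool axes (cols) in chute
 [[-0.901  0.017  0.434]
 [ 0.022  1.     0.007]
 [-0.434  0.016 -0.901]]
```

View pics/top2.png

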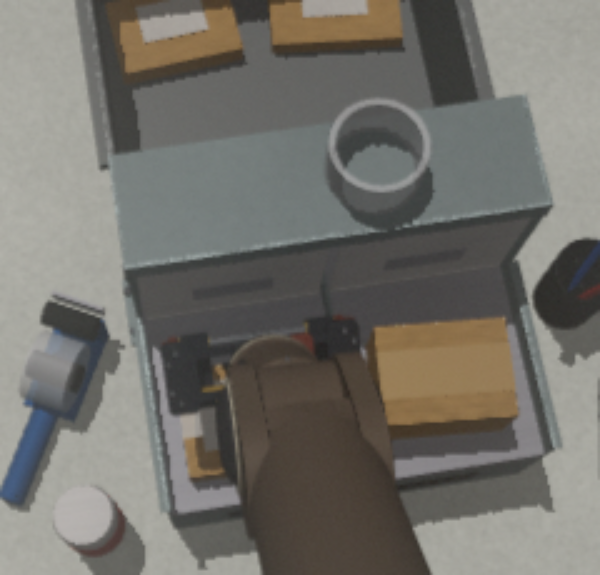

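The brown corner with a bit of label at crop (200,450) suggests the carton may not have moved. I'll check with depth and the other camera.

```bash
python3 - <<'E'
from h import *
from scipy.spatial.transform import Rotation as Ro
ca,sa=np.cos(.146),np.sin(.146); C=np.array([[ca,sa,0],[-sa,ca,0],[0,0,1]]); M=np.array([.6067,.0094,.12])
s=env.sense(); R=Ro.from_euler("xyz",s["orientation"]).as_matrix()
for n in("top","scene"):
    c=cap(n); P=cloud(c); L=(P-M)@C.T; f=c["frame"].copy()
    hsv=cv2.cvtColor(f,cv2.COLOR_BGR2HSV)
    br=(hsv[...,0]>5)&(hsv[...,0]<25)&(hsv[...,1]>70)
    m=br&(c["depth"]>0)&(abs(L[...,1])<.095)&(L[...,0]>-.25)&(L[...,0]<.05)&(L[...,2]>-.02)&(L[...,2]<.3)
    print(n,m.sum(),np.round(np.percentile(L[m],[0,5,50,95,100],axis=0)*1000) if m.any() else "")
    for o in([0,.05,0],[0,-.05,0],[0,0,0]):
        p=c["K"]@(c["R"]@(s["tool_pos"]+R@np.array(o))+c["t"]); print("tip px",np.round(p[:2]/p[2]))
    cv2.imwrite(f"pics/{n}3.png",cv2.resize(f[150:270,170:350],None,fx=4,fy=4,interpolation=cv2.INTER_CUBIC))
E
```

```text
top 252 [[-172.  -84.   19.]
 [-171.  -47.   26.]
 [-150.   51.   30.]
 [ -66.   69.  202.]
 [ -59.   71.  290.]]
tip px [299. 178.]
tip px [337. 173.]
tip px [318. 175.]
scene 724 [[-185.  -93.   -4.]
 [-165.  -78.   21.]
 [ -76.  -10.   33.]
 [ -58.   63.  216.]
 [ -41.   71.  297.]]
tip px [311. 230.]
tip px [277. 232.]
tip px [294. 231.]
```

View pics/scene3.png

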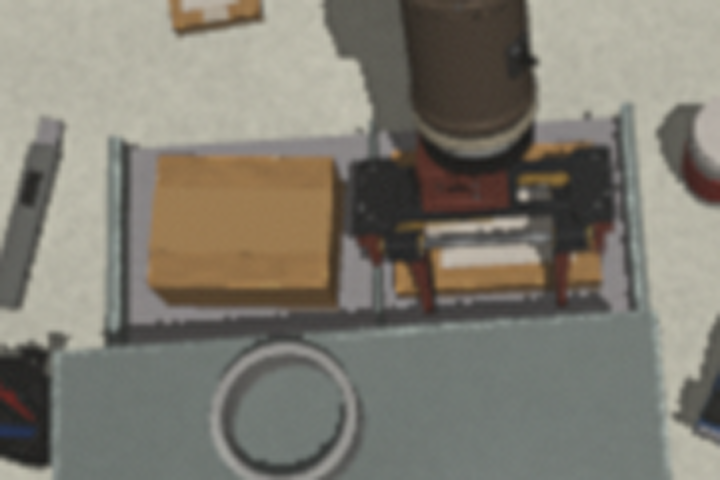

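The carton is unmoved (rear still at -172 mm). The open fingers passed over it, so their tips must sit well above the TCP when open. I'll measure that from the start image.

```bash
python3 - <<'E'
from h import *
from scipy.spatial.transform import Rotation as Ro
R=Ro.from_euler("xyz",[-3.14015949,0,2.89878802]).as_matrix(); T=np.array([.1502,.6062,.1928])
for n in("top0","scene0"):
    d=np.load(n+".npz"); L=(d["P"]-T)@R; m=(d["depth"]>0)&(abs(L[...,0])<.02)&(abs(L[...,1])<.065)&(L[...,2]<.1)&(L[...,2]>-.1)
    q=L[m]; q=q[np.argsort(-q[:,2])]; print(n,len(q)); print(np.round(q[:14]*1000))
E
python3 st.py | sed -n 2p
```

```text
top0 127
[[-10.  48. -27.]
 [ -5.  44. -28.]
 [-10. -50. -28.]
 [ -7.  44. -29.]
 [  5.  43. -29.]
 [-10.  49. -30.]
 [ -9. -54. -30.]
 [  7. -54. -31.]
 [ 11. -53. -31.]
 [-10. -49. -31.]
 [ -7.  44. -31.]
 [ -9.  44. -33.]
 [ -1. -54. -33.]
 [  5.  43. -33.]]
scene0 160
[[ -8. -46. -26.]
 [  7.  46. -28.]
 [-11.  54. -31.]
 [  5. -51. -31.]
 [ 12.  47. -32.]
 [-10.  47. -32.]
 [-12.  50. -32.]
 [ -3.  46. -32.]
 [-12. -45. -32.]
 [ -0.  45. -33.]
 [  4.  47. -34.]
 [ -9. -46. -34.]
 [-11.  49. -35.]
 [ -9. -43. -35.]]
TCP in left mouth frame mm [-37.5  -8.3  13.1]
```

With the fingers fully open, their tips sit 26 mm short of the TCP. I'll go back over the carton, half-close behind it, and drop lower.

```bash
python3 -m jog '[[-0.017,0,-0.036,0],[0.024,0,-0.0115,0],[0.024,0,-0.0115,0],[0.024,0,-0.0115,0],[0.024,0,-0.0115,0],[0.024,0,-0.0115,0],[0.024,0,-0.0115,0],[0,0,0,0]]' && python3 st.py && python3 -m jog '[[0,0,0,0],[0,0,0,0],[0,0,0,0],[0,0,0,0]]' 0.5
```

```text
time_s: 9.8
tool_pos: [0.4095, -0.0261, 0.1717]
orientation: [3.123, 0.447, -3.021]
wrist_force: [-0.0, 0.1, 0.1]
gripper_width: 0.0876
finger_force: 0.0
q [ 0.418 -0.182 -0.338  2.435 -0.364  0.467  2.06 ]
TCP in left mouth frame mm [-200.3   -6.5   51.7]
tool axes (cols) in chute
 [[-0.901  0.017  0.433]
 [ 0.023  1.     0.007]
 [-0.432  0.017 -0.902]]
time_s: 10.3
tool_pos: [0.4114, -0.0254, 0.1711]
orientation: [3.121, 0.446, -3.02]
wrist_force: [0.2, 0.2, 0.4]
gripper_width: 0.0509
finger_force: 0.0
```

Now down 43 mm to z ≈ 8, with a check of the finger tips by depth.

```bash
python3 -m jog '[[0.0095,0,0.0195,0],[0.009,0,0.0195,0],[0,0,0,0]]'; python3 st.py; python3 - <<'E'
from h import *
from scipy.spatial.transform import Rotation as Ro
s=env.sense(); R=Ro.from_euler("xyz",s["orientation"]).as_matrix()
for n in("top","scene"):
    c=cap(n); L=(cloud(c)-s["tool_pos"])@R; m=(c["depth"]>0)&(abs(L[...,0])<.012)&(abs(L[...,1])<.05)&(L[...,2]<.02)&(L[...,2]>-.05)
    q=L[m]; q=q[np.argsort(-q[:,2])]; print(n,len(q),np.round(q[:12]*1000).tolist())
E
```

```text
time_s: 10.68
tool_pos: [0.4102, -0.0244, 0.1268]
orientation: [3.12, 0.443, -3.02]
wrist_force: [0.1, 0.2, 0.7]
gripper_width: 0.0441
finger_force: 0.0
q [ 0.395 -0.083 -0.349  2.495 -0.397  0.311  2.091]
TCP in left mouth frame mm [-199.3   -4.8    6.8]
tool axes (cols) in chute
 [[-0.903  0.016  0.429]
 [ 0.022  1.     0.011]
 [-0.429  0.019 -0.903]]
top 300 [[10.0, -3.0, 19.0], [10.0, -0.0, 19.0], [9.0, 2.0, 19.0], [-7.0, -20.0, 17.0], [-7.0, 39.0, 17.0], [-12.0, -5.0, 17.0], [-10.0, 39.0, 17.0], [-11.0, 28.0, 17.0], [-8.0, 26.0, 17.0], [8.0, -47.0, 17.0], [-7.0, 16.0, 17.0], [-9.0, 49.0, 16.0]]
scene 180 [[-6.0, 24.0, 16.0], [-9.0, 49.0, 16.0], [-10.0, 1.0, 15.0], [-9.0, 46.0, 15.0], [-8.0, 33.0, 15.0], [-7.0, 20.0, 15.0], [-10.0, -2.0, 14.0], [-5.0, 40.0, 14.0], [-10.0, -11.0, 14.0], [-12.0, 11.0, 14.0], [-8.0, -33.0, 14.0], [-9.0, 27.0, 14.0]]
```

```bash
cat > cart.py <<'E'
from h import *
ca,sa=np.cos(.146),np.sin(.146); C=np.array([[ca,sa,0],[-sa,ca,0],[0,0,1]]); M=np.array([.6067,.0094,.12])
for n in("scene","top"):
    c=cap(n); L=(cloud(c)-M)@C.T; hsv=cv2.cvtColor(c["frame"],cv2.COLOR_BGR2HSV)
    br=((hsv[...,0]>5)&(hsv[...,0]<25)&(hsv[...,1]>70))|((hsv[...,1]<45)&(hsv[...,2]>170))
    m=br&(c["depth"]>0)&(abs(L[...,1])<.093)&(L[...,0]>-.25)&(L[...,0]<.0)&(abs(L[...,2]-.03)<.006)
    print(n,m.sum(),np.round(np.percentile(L[m],[1,5,50,95,99],axis=0)[:,:2]*1000).tolist() if m.any() else "")
    cv2.imwrite(f"pics/l_{n}.png",cv2.resize(c["frame"][40:290,140:480],None,fx=2.3,fy=2.3))
E
python3 -m jog '[[-0.0145,0,0.007,0],[-0.0145,0,0.007,0],[-0.0145,0,0.007,0],[-0.0145,0,0.007,0],[-0.0145,0,0.007,0],[0,0,0,0]]'; python3 st.py; python3 cart.py
```

```text
time_s: 11.52
tool_pos: [0.4925, -0.0142, 0.129]
orientation: [3.122, 0.448, -3.02]
wrist_force: [0.5, 0.0, 0.8]
gripper_width: 0.044
finger_force: 0.5
q [ 0.366  0.07  -0.395  2.347 -0.126  0.288  1.788]
TCP in left mouth frame mm [-116.5   -6.8    9. ]
tool axes (cols) in chute
 [[-0.901  0.016  0.434]
 [ 0.022  1.     0.009]
 [-0.433  0.018 -0.901]]
scene 1437 [[-170.0, -80.0], [-165.0, -74.0], [-107.0, -4.0], [-65.0, 64.0], [-62.0, 70.0]]
top 624 [[-171.0, -83.0], [-163.0, -80.0], [-76.0, -23.0], [-64.0, 64.0], [-63.0, 69.0]]
```

View pics/l_scene.png

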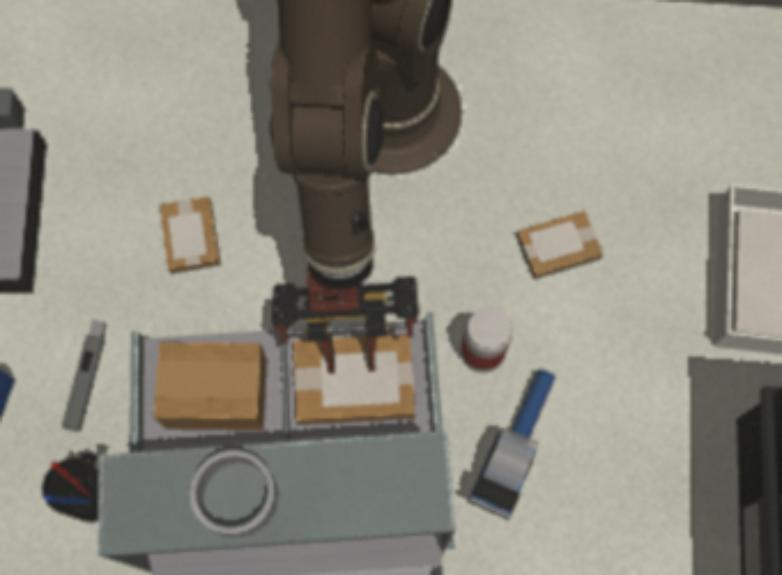

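The tips at (332,370) and (370,368) are again above the carton's label. I'll measure where they really are before moving on.

```bash
python3 - <<'E'
from h import *
from scipy.spatial.transform import Rotation as Ro
s=env.sense(); R=Ro.from_euler("xyz",s["orientation"]).as_matrix()
for n in("scene","top"):
    c=cap(n); P=cloud(c); L=(P-s["tool_pos"])@R; f=c["frame"].astype(int)
    dark=(f.max(-1)<110)
    m=dark&(c["depth"]>0)&(abs(L[...,0])<.03)&(abs(L[...,1])<.05)&(L[...,2]<.03)&(L[...,2]>-.06)&(P[...,2]>.153)
    q=np.c_[L[m],P[m][:,2]]; q=q[np.argsort(-q[:,2])]; print(n,len(q),np.round(q[:14]*1000).tolist())
c=cap("scene")
for u,v in((284.3,200.9),(300.9,200)):
    for z in(.15,.16): print(z,np.round((R.T@(ray(c,u,v,z)-s["tool_pos"]))*1000,1))
E
```

```text
scene 34 [[-9.0, 26.0, -31.0, 161.0], [-9.0, -25.0, -32.0, 161.0], [-9.0, 23.0, -32.0, 162.0], [-11.0, -28.0, -34.0, 164.0], [-10.0, -25.0, -37.0, 166.0], [-10.0, 23.0, -37.0, 167.0], [-10.0, 26.0, -37.0, 167.0], [23.0, 18.0, -38.0, 154.0], [-10.0, -27.0, -41.0, 170.0], [-10.0, 24.0, -41.0, 171.0], [-15.0, -27.0, -43.0, 173.0], [-11.0, -24.0, -43.0, 172.0], [-9.0, 30.0, -44.0, 173.0], [-13.0, 27.0, -44.0, 175.0]]
top 7 [[-10.0, -29.0, -32.0, 161.0], [-11.0, -26.0, -36.0, 166.0], [-9.0, -23.0, -36.0, 165.0], [-10.0, -30.0, -43.0, 171.0], [-10.0, -27.0, -44.0, 173.0], [-11.0, -24.0, -46.0, 175.0], [1.0, -23.0, -48.0, 171.0]]
0.15 [ -1.2 -24.8 -23.4]
0.16 [ -8.3 -24.2 -31.1]
0.15 [ -0.7  25.5 -22.7]
0.16 [ -7.8  25.7 -30.4]
```

The tips are about 28 mm short of the TCP even at half opening. I'll go back again, shut the fingers and measure the tips before pushing.

```bash
python3 -m jog '[[-0.011,0,-0.0225,0],[0.0194,0,-0.0093,0],[0.0194,0,-0.0093,0],[0.0194,0,-0.0093,0],[0.0194,0,-0.0093,0],[0,0,0,0]]' && python3 -m jog '[[0,0,0,0],[0,0,0,0],[0,0,0,0],[0,0,0,0],[0,0,0,0],[0,0,0,0]]' 0.1; python3 st.py; python3 - <<'E'
from h import *
from scipy.spatial.transform import Rotation as Ro
s=env.sense(); R=Ro.from_euler("xyz",s["orientation"]).as_matrix()
for n in("scene","top"):
    c=cap(n); P=cloud(c); L=(P-s["tool_pos"])@R; f=c["frame"].astype(int)
    m=(f.max(-1)<110)&(c["depth"]>0)&(abs(L[...,0])<.02)&(abs(L[...,1])<.03)&(L[...,2]<.03)&(L[...,2]>-.06)&(P[...,2]>.128)
    q=np.c_[L[m],P[m][:,2]]; q=q[np.argsort(-q[:,2])]; print(n,len(q),np.round(q[:10]*1000).tolist())
    cv2.imwrite(f"pics/m_{n}.png",c["frame"])
E
```

```text
time_s: 12.52
tool_pos: [0.4043, -0.0263, 0.1526]
orientation: [3.122, 0.445, -3.021]
wrist_force: [0.7, -0.1, 0.1]
gripper_width: 0.0438
finger_force: 0.0
time_s: 13.28
tool_pos: [0.406, -0.0259, 0.1529]
orientation: [3.122, 0.446, -3.02]
wrist_force: [0.1, -0.3, -0.7]
gripper_width: 0.0087
finger_force: 0.0
q [ 0.411 -0.152 -0.34   2.468 -0.387  0.406  2.085]
TCP in left mouth frame mm [-203.7   -5.7   32.9]
tool axes (cols) in chute
 [[-0.902  0.016  0.432]
 [ 0.022  1.     0.009]
 [-0.432  0.018 -0.902]]
scene 31 [[-9.0, -11.0, -31.0, 185.0], [-10.0, -8.0, -32.0, 186.0], [-12.0, 7.0, -37.0, 191.0], [-14.0, 10.0, -38.0, 194.0], [-12.0, -11.0, -38.0, 193.0], [-10.0, 7.0, -39.0, 192.0], [-14.0, -7.0, -39.0, 194.0], [-12.0, 11.0, -40.0, 195.0], [-13.0, -7.0, -43.0, 197.0], [-10.0, 8.0, -44.0, 197.0]]
top 24 [[-0.0, -5.0, -32.0, 181.0], [-10.0, 8.0, -32.0, 187.0], [-11.0, 11.0, -33.0, 188.0], [-11.0, -11.0, -35.0, 189.0], [-4.0, -5.0, -36.0, 187.0], [-11.0, -13.0, -36.0, 190.0], [-10.0, -6.0, -37.0, 190.0], [-11.0, 6.0, -37.0, 192.0], [-12.0, -8.0, -38.0, 192.0], [-10.0, -8.0, -38.0, 191.0]]
```

The tips sit a constant ~28 mm behind the reported TCP, so I'll command the TCP to about 15 mm below deck level, which puts the real tips about 10 mm above the deck.

```bash
python3 -m jog '[[-0.009,0.003,0.0043,0],[-0.009,0.003,0.0043,0],[0.005,0,0.011,0],[0.005,0,0.011,0],[0.005,0,0.011,0],[0.005,0,0.01,0],[0,0,0,0]]' 0.6; python3 st.py; python3 cart.py;  python3 - <<'E'
from h import *
from scipy.spatial.transform import Rotation as Ro
s=env.sense(); R=Ro.from_euler("xyz",s["orientation"]).as_matrix()
for n in("scene","top"):
    c=cap(n); P=cloud(c); L=(P-s["tool_pos"])@R; f=c["frame"].astype(int)
    m=(f.max(-1)<110)&(c["depth"]>0)&(abs(L[...,0])<.02)&(abs(L[...,1])<.05)&(L[...,2]<.03)&(L[...,2]>-.06)&(P[...,2]>.126)
    q=np.c_[L[m],P[m][:,2]]; q=q[np.argsort(q[:,3])]; print(n,len(q),np.round(q[:8]*1000).tolist())
E
```

```text
time_s: 14.25
tool_pos: [0.4248, -0.0163, 0.105]
orientation: [3.121, 0.445, -3.02]
wrist_force: [-1.0, 0.6, 0.5]
gripper_width: 0.0523
finger_force: 0.0
q [ 4.090e-01  1.000e-03 -4.140e-01  2.498e+00 -3.340e-01  2.150e-01
  2.003e+00]
TCP in left mouth frame mm [-183.7    1.   -15. ]
tool axes (cols) in chute
 [[-0.902  0.016  0.43 ]
 [ 0.022  1.     0.01 ]
 [-0.43   0.019 -0.903]]
scene 1577 [[-171.0, -80.0], [-167.0, -72.0], [-114.0, -3.0], [-66.0, 63.0], [-62.0, 70.0]]
top 1269 [[-172.0, -82.0], [-170.0, -78.0], [-145.0, -15.0], [-65.0, 65.0], [-63.0, 69.0]]
scene 37 [[-7.0, 28.0, -29.0, 135.0], [-9.0, -28.0, -30.0, 137.0], [-6.0, 32.0, -32.0, 138.0], [-10.0, 35.0, -31.0, 138.0], [-11.0, -30.0, -33.0, 140.0], [-11.0, -34.0, -33.0, 140.0], [-11.0, 32.0, -32.0, 140.0], [-9.0, -30.0, -35.0, 141.0]]
top 28 [[-19.0, -40.0, -14.0, 126.0], [-19.0, -42.0, -15.0, 126.0], [-19.0, 12.0, -15.0, 127.0], [-19.0, 29.0, -14.0, 128.0], [-20.0, 17.0, -15.0, 128.0], [-19.0, 47.0, -15.0, 128.0], [-19.0, 32.0, -15.0, 128.0], [-19.0, 14.0, -16.0, 129.0]]
```

```bash
python3 -m jog '[[-0.0135,0,0.0068,0],[-0.0135,0,0.0068,0],[-0.0135,0,0.0068,0],[-0.0135,0,0.0068,0],[0,0,0,0]]'; python3 st.py|head -2; python3 cart.py
```

```text
time_s: 15.08
tool_pos: [0.4863, -0.0084, 0.105]
orientation: [3.122, 0.447, -3.019]
wrist_force: [-0.9, 0.4, 0.6]
gripper_width: 0.0527
finger_force: 0.0
q [ 0.313  0.107 -0.367  2.387 -0.073  0.21   1.722]
TCP in left mouth frame mm [-1.217e+02 -1.000e-01 -1.500e+01]
scene 1076 [[-122.0, -82.0], [-119.0, -74.0], [-88.0, -4.0], [-48.0, 64.0], [-41.0, 70.0]]
top 1214 [[-123.0, -83.0], [-121.0, -79.0], [-97.0, -17.0], [-16.0, 64.0], [-13.0, 68.0]]
```

The carton is moving now: its rear has gone from -172 to -123 mm. I'll keep pushing under the flap.

```bash
python3 -m jog '[[-0.0135,0,0.0067,0],[-0.0135,0,0.0067,0],[-0.0135,0,0.0067,0],[-0.0135,0,0.0067,0],[-0.0135,0,0.0067,0],[-0.0135,0,0.0067,0]]'; python3 st.py; python3 cart.py
```

```text
time_s: 15.92
tool_pos: [0.576, 0.0034, 0.1031]
orientation: [3.122, 0.446, -3.02]
wrist_force: [-3.0, -0.3, 1.7]
gripper_width: 0.0526
finger_force: 1.2
q [ 0.165  0.244 -0.253  2.211  0.07   0.249  1.566]
TCP in left mouth frame mm [-31.2  -1.5 -16.9]
tool axes (cols) in chute
 [[-0.902  0.016  0.432]
 [ 0.022  1.     0.009]
 [-0.432  0.018 -0.902]]
scene 7 [[-45.0, -34.0], [-45.0, -33.0], [-43.0, 28.0], [-41.0, 31.0], [-41.0, 31.0]]
top 545 [[-32.0, -83.0], [-30.0, -79.0], [-17.0, -14.0], [-4.0, 62.0], [-1.0, 67.0]]
```

```bash
python3 -m jog '[[-0.0135,0,0.0063,0],[-0.0135,0,0.0063,0],[-0.0135,0,0.0063,0],[0,0,0,0],[0,0,0,0]]'; python3 st.py|head -2; python3 cart.py; python3 - <<'E'
from h import *
a=cv2.imread("pics/l_scene.png"); b=cv2.imread("pics/l_top.png"); cv2.imwrite("pics/pair1.png",cv2.resize(np.vstack([a[60:],b[:430]]),(560,600)))
c=cap("scene"); cv2.imwrite("pics/s5.png",cv2.resize(c["frame"][150:400,150:400],None,fx=2.4,fy=2.4))
E
```

```text
time_s: 16.65
tool_pos: [0.6192, 0.0089, 0.1035]
orientation: [3.122, 0.446, -3.02]
wrist_force: [-0.4, -0.2, 0.0]
gripper_width: 0.0526
finger_force: 0.0
q [ 0.125  0.305 -0.223  2.119  0.094  0.28   1.539]
TCP in left mouth frame mm [ 12.3  -2.3 -16.5]
scene 0 
top 0
```

View pics/s5.png

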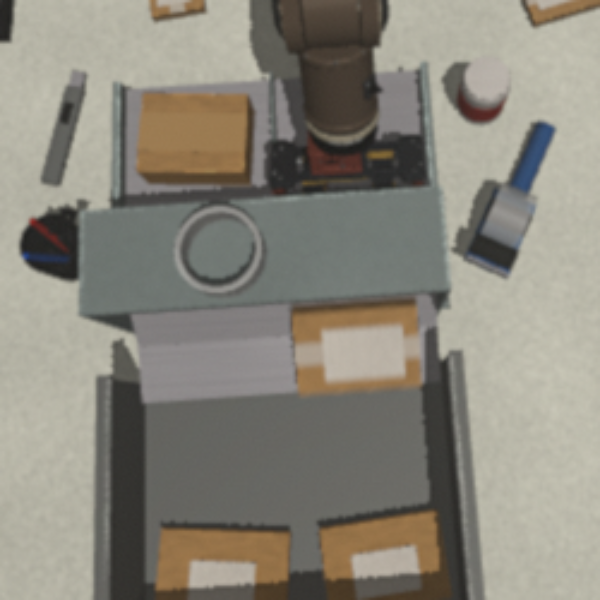

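The carton is over the sill and on the ramp at (357,345), and the wrist force is back to zero. Drawing the fingers straight back out.

```bash
python3 -m jog '[[0.015,0,-0.0072,0],[0.015,0,-0.0072,0],[0.015,0,-0.0072,0],[0.015,0,-0.0072,0],[0.015,0,-0.0072,0],[0.015,0,-0.0072,0],[0.015,0,-0.0072,0],[0.015,0,-0.0072,0],[0.015,0,-0.0072,0],[0.015,0,-0.0072,0]]' && python3 -m jog '[[-0.01,0,-0.025,0],[-0.01,0,-0.025,0],[-0.01,0,-0.025,0],[-0.01,0,-0.025,0],[0,0,0,0],[0,0,0,0]]'; python3 st.py | head -2;  python3 - <<'E'
from h import *
ca,sa=np.cos(.146),np.sin(.146); C=np.array([[ca,sa,0],[-sa,ca,0],[0,0,1]]); M=np.array([.6067,.0094,.12])
a=cap("scene"); b=cap("top"); cv2.imwrite("pics/fin.png",np.hstack([cv2.resize(a["frame"][150:400,150:400],(400,400)),cv2.resize(b["frame"][0:260,220:480],(400,400))]))
L=(cloud(b)-M)@C.T; 
for n,lo in(("left",-.09),("right",-.285)):
    m=(b["depth"]>0)&(L[...,1]>lo+.01)&(L[...,1]<lo+.17)&(L[...,0]>-.02)&(L[...,0]<.09)&(L[...,2]>.02)&(L[...,2]<.13)
    print(n,"flap",m.sum(),np.round(np.percentile(L[m][:,0],[5,50,95])*1000,1) if m.any() else "")
E
```

```text
time_s: 18.05
tool_pos: [0.4533, -0.0128, 0.1038]
orientation: [3.122, 0.446, -3.02]
wrist_force: [0.7, -1.0, -0.7]
gripper_width: 0.0529
finger_force: 0.0
time_s: 18.8
tool_pos: [0.4469, -0.0155, 0.2105]
orientation: [3.122, 0.446, -3.02]
wrist_force: [-0.5, 0.5, 0.6]
gripper_width: 0.0525
finger_force: 0.0
q [ 0.472 -0.166 -0.42   2.312 -0.298  0.562  1.958]
TCP in left mouth frame mm [-161.7   -1.4   90.5]
left flap 986 [2.5 3.8 5. ]
right flap 961 [2.7 4.  5.2]
```

View pics/fin.png

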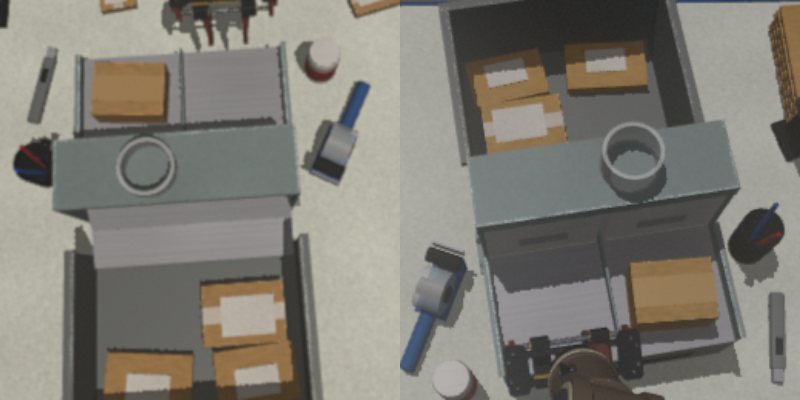

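The flat carton lies in the tote at (243,315) in the left view. Both flaps hang shut at x ≈ 4 mm, and the tall carton, tape roll and other things haven't moved. The gripper is clear of everything.

```bash
python3 -c "
from bench import job_done; print(job_done())"
```

```text
the job is handed in; nothing more can be done
None
```

The flat labelled carton is posted into the tote, the left flap has swung shut behind it, nothing else was moved, and the job was handed in at about 19 s of the 42 s allowed; my first two push passes slid over the carton without moving it, because the fingertips sit about 28 mm behind the reported TCP.

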